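# Close the altar lamp's foot with its two-hole cover plate

## Robot

A 6-joint arm with a two-finger parallel gripper is mounted at the origin on the work surface. World frame = base frame: x ahead of the robot, y to its left, z up, the work surface at z = 0. Lengths are in m, angles in rad, forces in N, time in s.
With the tool pointing down it reaches from about 0.35 to 0.975 m from the base axis. Payload 4.9 kg.
Tool frame: the origin (TCP) lies at the very end of the fingers, on their centre line; the grasp point (between the pads) lies 19 mm behind it; z points along the fingers, y is the line along which they close (so a half turn about z gives the same grasp; the last joint's range is limited). The gripper opens to 85 mm and grips with 20 to 120 N. Pads are 22 mm wide; open, the fingers measure 114 mm over their backs; the gripper's body (76 mm by 85 mm) begins 54 mm behind the grasp point. The pads swing forward as they close: fully open they stand 13 mm farther back than shut.
Start: joints at [1.23, 0.053, 1.613, -0, 1.476, -0.119], TCP at [0.137, 0.61, 0.231] pointing down, gripper open.
Joint ranges: [-3.01, 3.01], [-1.01, 2.22], [0.06, 2.58], [-1.02, 4.17], [0.09, 2.62], [-3.14, 3.14]. Speed limits (rad/s): [2.57, 2.57, 3.14, 3.14, 3.14, 3.14].

## Interface

Orientations are given as [roll, pitch, yaw] about the fixed x, y, z axes, in that order (R = Rz(yaw) Ry(pitch) Rx(roll)).
In Python, from rig import monitor, grab_frame, order gives the robot as it stands. The module is installed in compiled form; this text tells all that it offers.
- The arm moves only by the tool send_rows, never from a script. Its argument "moves" is a list of rows, each a list of 3 entries, a list of its own where there are three numbers: the shift along the tool's x, y, z in m, then the turn about the tool's z in degrees, then the opening, from 0 (shut) to 1 (fully open). In form: [[[x, y, z], roll, fingers], ...]. A call has exactly 5 rows; each row is the pose to reach, as a shift and turn from the pose commanded when the call began, along the tool's axes at that moment; what a row does not reach only later rows make up. A row lasts 1/8 s, in which the tool goes at most 62.5 mm and 10.7 degrees, less where a joint would pass 70% of its speed; a pose out of reach is approached as far as the arm can. A call with a gripper value outside its range is refused whole. The fingers move at their own pace and stop on an object; "grip_force" is the grip in N (left out, the last holds). Time passes only in rows, so rows that repeat a pose let the fingers close, or fill a call up. It gives the time, the measured TCP pose, the force, the opening and the grip force at its end, in the units of the state.
- monitor.read_state(): the state, without advancing time (a new reading comes with each control period).
- grab_frame(name): name is "scene" or "side" or "wrist"; returns a dict with "pixels" (480x640x3 uint8, blue, green, red), "fx", "fy", "cx", "cy" (pixels), "k1" (the pictures are not rectified: a ray, as slopes to the right and down, at radius r is drawn at 1 + k1 r^2 times it, then the intrinsics apply), "R" (3x3) and "t" (3): a world point X has camera coordinates R X + t; the wrist camera has in their place "T_tool_cam" (4x4, takes a point from camera to tool coordinates, whose origin is the TCP and whose axes are the flange's). Camera axes: x right, y down, z forward; pixel columns grow to the right and rows downward; lengths in m; the calibration is good to about 2 mm. A picture is of the moment at which its call begins: read the wrist's pose just before it. There is no depth.
- order.hand_in(): hands the job in; it is judged then, once.
The state is a dict: "t": time; "q": joint angles; "dq": joint speeds; "tau": joint torques, N m; "position": TCP position; "tcp_rot": TCP orientation; "ft_force": force on the tool from outside, world axes, zero at the start; "wrist_torque": the same for the moment, N m; "width": finger opening in m; "gripper_force": force on a finger pad.
Only numpy, scipy, OpenCV 4.12 (cv2) and the standard library are available. Lean on these libraries where they do the work, as an engineer would, in place of code of your own. Each camera call takes 0.05 s, during which the arm holds its last target. There are 200 camera calls.

## Task

Close the battery well in the brass foot of the altar lamp: take the brass plate with two holes by its grip bar, hold it level over the foot and lower it so that both locating pins come up through both holes together and it lies flush on the foot. Keep hold of it until it is down, do not drop it. Leave the similar plate that has only one hole, and the red glass globe, where they are.

Things in the scene. Friction and masses are not known exactly. Their poses are not given: they have to be found in the camera images.
- lamp_foot: The lamp's foot: fixed brass block 180 x 90 mm (x, y), flat top 36 mm above the slab, a 200 x 110 mm step 12 mm high round its base, a 60 x 44 mm battery well in mid top. Origin: centre of its underside; z up. Two upright steel pins on the top at x = -57 and +57 mm, y = 0: 10 mm thick, 32 mm tall (tips 68 mm above the slab), the last 8 mm tapered.
- two_hole_plate: The cover to fit: loose brass plate 170 x 80 x 8 mm, 0.36 to 0.59 kg, flat on the slab, TWO 30 mm through holes at x = -57 and +57 mm, y = 0. Origin: centre of its underside; z up. Over its centre a dark wooden grip bar along x, 60 mm long, 14 mm wide, 32 to 48 mm above the underside. Fits either way round. Home: underside on the foot's top, origin over the foot's origin, x axes parallel.
- one_hole_plate: The wrong plate, to be left alone: loose, same brass plate 170 x 80 x 8 mm with the same grip bar, but with only ONE 30 mm hole, at x = +57 mm; the other end is blank. Origin: centre of its underside.
- globe: Ruby glass globe, loose, open at the top, upright on the slab: 108 mm across, 125 mm tall. Origin: centre of its underside. To be left alone.

How it is judged:
By the outcome, as a careful person would: the job done as asked, in the order asked, and still so for the second after the job is handed in, with the robot touching nothing.
It also fails if it takes over 38 s, if anything falls off the work surface, if the arm or the gripper's body presses on something with over 40 N, if the wrist force passes 120 N, or if a joint passes its speed limit or range.

## Working session

There is one attempt and no reset: what is moved stays moved. The work goes in short steps, Python scripts to look and compute and a tool call to move; the robot and the scene stay as the last step left them, time stands still between calls to the robot, and variables do not carry over. Pictures are saved under pics/ and viewed, at most 10 in all, crops included, and the job is handed in when it is done.

Besides the shell and the picture viewer there is one more tool, called after ">>>" as name(argument=value, ...), one argument or row to a line, values as JSON. send_rows: Moves the arm, as the interface text tells. Its arguments: {"type":"object","properties":{"moves":{"type":"array","items":{"type":"array"}},"grip_force":{"type":"number"}},"required":["moves"]}

```bash
mkdir -p pics
cat > h.py <<'E'
import numpy as np, cv2, pickle
from rig import monitor, grab_frame, order
from scipy.spatial.transform import Rotation as Ro
def grab(name, out):
    s=monitor.read_state(); f=grab_frame(name)
    cv2.imwrite(f'pics/{out}.png',f['pixels'])
    f['s']=s; pickle.dump(f,open(f'{out}.pkl','wb')); return f
def pose(f):
    if 'R' in f and f['R'] is not None: R=np.array(f['R']);t=np.array(f['t']);return R.T,-R.T@t
    s=f['s']; T=np.array(f['T_tool_cam']); Rt=toolR(s)
    return Rt@T[:3,:3], Rt@T[:3,3]+np.array(s['position'])
def toolR(s): return Ro.from_euler('xyz',s['tcp_rot']).as_matrix()
def pix(f,uv,z):
    K=np.array([[f['fx'],0,f['cx']],[0,f['fy'],f['cy']],[0,0,1]])
    n=cv2.undistortPoints(np.array(uv,float).reshape(-1,1,2),K,np.array([f['k1'],0,0,0.]),).reshape(-1,2)
    Rc,c=pose(f); d=np.c_[n,np.ones(len(n))]@Rc.T
    z=np.broadcast_to(z,len(d)); return c+d*((z-c[2])/d[:,2])[:,None]
def load(n): return pickle.load(open(n+'.pkl','rb'))
E
python3 - <<'E'
from h import *
for n in('scene','wrist'):
    f=grab(n,n+'0'); print({k:v for k,v in f.items() if k not in('pixels','s')})
print(f['s'])
E
```

```text
{'fx': 555.3698024390404, 'fy': 555.3698024390404, 'cx': 318.0947857704098, 'cy': 236.07896329138862, 'k1': -0.09221803002390686, 'R': array([[ 0.81150232,  0.58431394,  0.00641843],
       [ 0.45186226, -0.62051153, -0.64092585],
       [-0.37051919,  0.52301306, -0.76757597]]), 't': array([-0.49831922, -0.23835276,  1.50381363])}
{'fx': 339.25450120304606, 'fy': 339.25450120304606, 'cx': 314.7915057148574, 'cy': 243.2864507398332, 'k1': 0.00831569390763507, 'T_tool_cam': array([[ 2.28040352e-04, -9.49916115e-01, -3.12504916e-01,
         8.07214750e-02],
       [ 9.99999653e-01, -3.37251563e-05,  8.32231205e-04,
        -1.37647701e-03],
       [-8.01089110e-04, -3.12504997e-01,  9.49915778e-01,
        -1.43718415e-01],
       [ 0.00000000e+00,  0.00000000e+00,  0.00000000e+00,
         1.00000000e+00]])}
{'t': 0.05, 'q': array([ 1.22998299e+00,  5.33652918e-02,  1.61427412e+00,  3.75106684e-06,
        1.47599478e+00, -1.18975261e-01]), 'dq': array([ 0.00052916, -0.00209996, -0.00276184, -0.00023618,  0.00220847,
        0.00129736]), 'tau': array([ 3.67363127e-04, -3.95196640e+01, -3.71651208e+01,  1.38745271e-06,
        4.22086756e-03, -4.45357415e-06]), 'position': array([0.13729153, 0.60910606, 0.23006966]), 'tcp_rot': array([-3.13956599e+00, -2.46027233e-04,  2.91975397e+00]), 'ft_force': array([-0.46097048,  0.6079201 , -0.67309776]), 'wrist_torque': array([-0.0073854 , -0.00176444, -0.00489955]), 'gripper_force': 0.0, 'width': 0.08564203266967774}
```

View pics/scene0.png

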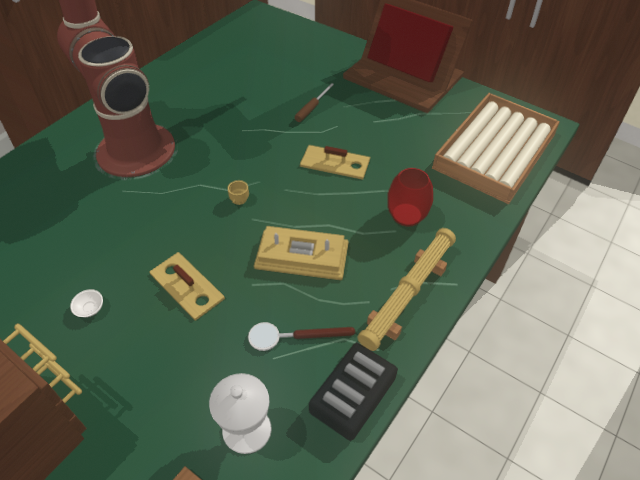

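The scene shows the two-hole plate near (187,286), the foot near (302,250), the one-hole plate at (335,162) and the globe at (410,197). I'll enlarge the plate and foot.

Run:
```python
from h import *
im=cv2.imread('pics/scene0.png')
cv2.imwrite('pics/crop0.png',cv2.resize(im[215:325,140:360],None,fx=3.6,fy=3.6,interpolation=cv2.INTER_CUBIC))
f=load('scene0')
print(pix(f,[[187,286],[302,250]],[.004,.036]))
```

```text
[[ 0.43723447 -0.2461854   0.004     ]
 [ 0.59629383 -0.03701236  0.036     ]]
```

View pics/crop0.png

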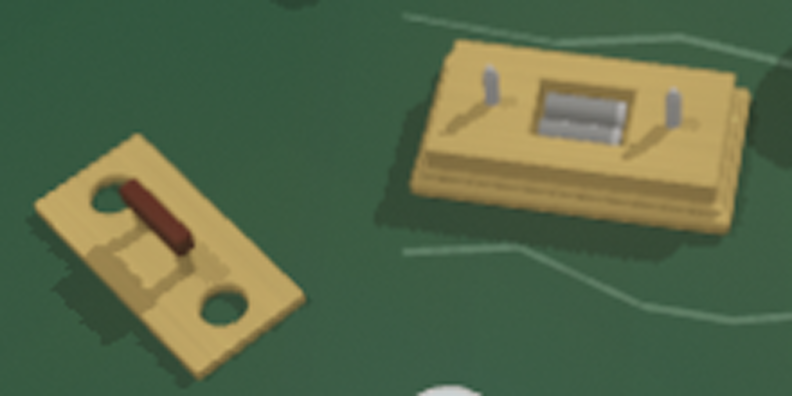

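The crop shows plate top corners at crop (140,135), (305,297), (200,376), (36,205), and the foot's pin bases at about (493,104) and (674,127).

Run:
```python
from h import *
f=load('scene0'); c=lambda a:np.array(a)/3.6+[140,215]
P=pix(f,c([[140,135],[305,297],[200,376],[36,205]]),.008)
F=pix(f,c([[457,40],[735,75],[716,188],[427,152]]),.036)
B=pix(f,c([[493,104],[674,127]]),.036)
G=pix(f,c([[128,188],[186,248]]),.044)
for Q in(P,F):
    print(Q.mean(0).round(4),[round(float(np.degrees(np.arctan2(*(Q[a]-Q[b])[1::-1]))),1) for a,b in((1,0),(2,3))],np.linalg.norm(Q-np.roll(Q,1,0),axis=1).round(3))
for Q in (B,G):
    d=Q[1]-Q[0];print(Q.mean(0).round(4),np.degrees(np.arctan2(d[1],d[0])).round(1),np.linalg.norm(d).round(3))
s=monitor.read_state();R=toolR(s);print(R.round(3))
t=P.mean(0)+[0,0,.24];print(R.T@(t-s['position']))
```

```text
[ 0.4363 -0.2452  0.008 ] [-10.1, -9.8] [0.079 0.17  0.078 0.171]
[ 0.5897 -0.0284  0.036 ] [26.7, 27.2] [0.092 0.18  0.09  0.178]
[ 0.5912 -0.0304  0.036 ] 26.8 0.114
[ 0.4372 -0.2467  0.044 ] -10.6 0.06
[[-0.975  0.22  -0.001]
 [ 0.22   0.975 -0.002]
 [ 0.    -0.002 -1.   ]]
[-0.47962164 -0.76772868 -0.01649826]
```

>>> send_rows(
  moves=[
    [[-0.048,-0.04,0],0,1],
    [[-0.096,-0.08,0],0,1],
    [[-0.144,-0.12,0],0,1],
    [[-0.192,-0.16,0],0,1],
    [[-0.24,-0.2,0],0,1],
  ],
)

```text
t: 0.72
position: [0.3282, 0.3599, 0.2309]
tcp_rot: [-3.141, -0.0, 2.92]
ft_force: [1.7, 0.2, 0.8]
width: 0.0852
gripper_force: 0.0
```

>>> send_rows(
  moves=[
    [[-0.045,-0.04,0],0,1],
    [[-0.09,-0.08,0],0,1],
    [[-0.135,-0.12,0],0,1],
    [[-0.145,-0.18,0],0,1],
    [[-0.155,-0.24,0],0,1],
  ],
)

```text
t: 1.35
position: [0.4257, 0.0917, 0.2308]
tcp_rot: [-3.141, -0.001, 2.92]
ft_force: [0.8, -0.9, 0.6]
width: 0.0854
gripper_force: 0.0
```

>>> send_rows(
  moves=[
    [[-0.015,-0.058,0],0,1],
    [[-0.03,-0.116,0],0,1],
    [[-0.045,-0.174,0],0,1],
    [[-0.06,-0.232,0],-1,1],
    [[-0.075,-0.29,0],-2.7,1],
  ],
)

```text
t: 1.98
position: [0.4348, -0.2077, 0.231]
tcp_rot: [3.141, 0.0, 2.967]
ft_force: [2.2, 0.7, 0.5]
width: 0.0852
gripper_force: 0.0
```

Run:
```python
from h import *
f=grab('wrist','w1'); s=f['s']; print(s['t'],s['position'],np.degrees(s['tcp_rot']),s['q'].round(2),s['ft_force'])
```

```text
1.975 [ 0.43484585 -0.20771873  0.2309924 ] [1.79982626e+02 2.27776372e-03 1.70021229e+02] [-0.6  -0.3   1.94  0.    1.51 -2.  ] [2.20187603 0.68586805 0.53622582]
```

View pics/w1.png

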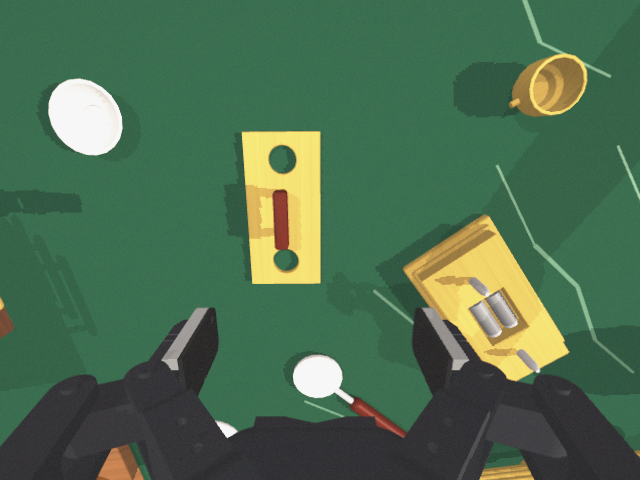

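The wrist view shows plate corners at (242,132), (320,131), (320,283), (252,283), the bar from (281,191) to (282,249), and pin bases near (474,280) and (519,352).

Run:
```python
from h import *
f=load('w1');s=f['s'];R=toolR(s);s['position']
P=pix(f,[[242,132],[320,131],[320,283],[252,283]],.008)
B=pix(f,[[474,280],[519,352]],.036)
G=pix(f,[[281,191],[282,249]],.048)
print(P.mean(0).round(4),[np.degrees(np.arctan2(*(P[a]-P[b])[1::-1])).round(1) for a,b in((3,0),(2,1))],np.linalg.norm(P-np.roll(P,1,0),axis=1).round(3))
for Q in (B,G):
    d=Q[1]-Q[0];print(Q.mean(0).round(4),np.degrees(np.arctan2(d[1],d[0])).round(1),np.linalg.norm(d).round(3))
for c in (P,G):
  t=c.mean(0); t[2]=.023; print(R.T@(t-s['position']))
```

```text
[ 0.4329 -0.2432  0.008 ] [np.float64(-9.8), np.float64(-9.7)] [0.17  0.08  0.171 0.08 ]
[ 0.5873 -0.0262  0.036 ] 25.6 0.113
[ 0.4321 -0.2418  0.048 ] -10.8 0.059
[-0.00425669 -0.03538505  0.20798185]
[-0.00322463 -0.0340829   0.20798221]
```

>>> send_rows(
  moves=[
    [[-0.004,-0.035,0.02],0,1],
    [[-0.004,-0.035,0.07],0,1],
    [[-0.004,-0.035,0.12],0,1],
    [[-0.004,-0.035,0.15],0,1],
    [[-0.004,-0.035,0.15],0,1],
  ],
)

```text
t: 2.65
position: [0.431, -0.2392, 0.078]
tcp_rot: [3.138, -0.006, 2.967]
ft_force: [-0.3, 0.6, 0.9]
width: 0.0854
gripper_force: 0.0
```

Run:
```python
from h import *
f=grab('wrist','w2'); s=f['s']; print(s['t'],s['position'],np.degrees(s['tcp_rot']),s['ft_force'])
```

```text
2.65 [ 0.43096202 -0.23923685  0.0779704 ] [179.80541423  -0.37193216 169.98979606] [-0.30755408  0.56762407  0.85609727]
```

View pics/w2.png

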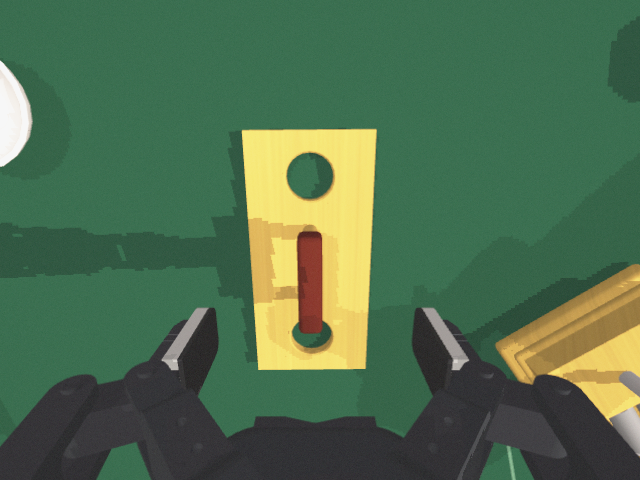

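The plate is centred under the gripper: corners at (242,130), (376,129), (366,369), (258,369), with the bar at column 310.

Run:
```python
from h import *
f=load('w2');s=f['s'];R=toolR(s)
P=pix(f,[[242,130],[376,129],[366,369],[258,369]],.008)
G=pix(f,[[310,236],[311,332]],.048)
print(P.mean(0).round(4),[np.degrees(np.arctan2(*(P[a]-P[b])[1::-1])).round(1) for a,b in((3,0),(2,1))],np.linalg.norm(P-np.roll(P,1,0),axis=1).round(3),G.mean(0))
s=monitor.read_state();R=toolR(s);print(s['position'],np.degrees(s['tcp_rot']))
for c in (P,G):
  t=c.mean(0); t[2]=.023; print(R.T@(t-s['position']))
```

```text
[ 0.4333 -0.2434  0.008 ] [np.float64(-9.7), np.float64(-9.4)] [0.17  0.08  0.171 0.081] [ 0.43191767 -0.24294867  0.048     ]
[ 0.43254638 -0.24041307  0.0804341 ] [ 1.79931378e+02 -1.33636972e-01  1.69994259e+02]
[-0.00136455 -0.00286263  0.05742768]
[ 4.46313536e-05 -2.67506433e-03  5.74311938e-02]
```

>>> send_rows(
  moves=[
    [[0,0,0.03],0,1],
    [[0,0,0.05],0,1],
    [[0,0,0.058],0,1],
    [[0,0,0.058],0,0],
    [[0,0,0.058],0,0],
  ],
  grip_force=60,
)

```text
t: 3.32
position: [0.4343, -0.2417, 0.0249]
tcp_rot: [-3.14, 0.002, 2.967]
ft_force: [-0.5, -0.0, 1.2]
width: 0.0519
gripper_force: 0.0
```

>>> send_rows(
  moves=[
    [[0,0,0],0,0],
    [[0,0,0],0,0],
    [[0,0,0],0,0],
    [[0,0,0],0,0],
    [[0,0,0],0,0],
  ],
  grip_force=60,
)

```text
t: 3.95
position: [0.4338, -0.2415, 0.0242]
tcp_rot: [-3.141, 0.001, 2.967]
ft_force: [-0.4, 0.2, 6.0]
width: 0.013
gripper_force: 60.4
```

>>> send_rows(
  moves=[
    [[0,0,-0.01],0,0],
    [[0,0,-0.03],0,0],
    [[0,0,-0.06],0,0],
    [[0,0,-0.09],0,0],
    [[0,0,-0.12],0,0],
  ],
)

```text
t: 4.58
position: [0.4323, -0.2401, 0.143]
tcp_rot: [3.14, -0.002, 2.967]
ft_force: [-0.2, 1.4, -4.1]
width: 0.0128
gripper_force: 58.9
```

Run:
```python
from h import *
f=load('scene0')
print(pix(f,[[247,443],[238,385],[355,390],[310,395],[350,330]],[0,.14,.03,.03,0]).round(3))
s=monitor.read_state();print(s['position'],s['width'],s['ft_force'],s['gripper_force'],s['wrist_torque'])
```

```text
[[ 0.766 -0.432  0.   ]
 [ 0.733 -0.395  0.14 ]
 [ 0.874 -0.243  0.03 ]
 [ 0.811 -0.3    0.03 ]
 [ 0.786 -0.125  0.   ]]
[ 0.43225303 -0.24012182  0.1429831 ] 0.012820501617326549 [-0.24931479  1.42805175 -4.12893668] 58.91603350639343 [-0.04640172 -0.03104459  0.10027657]
```

Clear path. I'll carry the plate to a point beside the foot while turning to the foot's yaw.

>>> send_rows(
  moves=[
    [[-0.015,0.012,0],-3,0],
    [[-0.035,0.027,0],-7,0],
    [[-0.055,0.042,0],-11,0],
    [[-0.075,0.057,0],-15,0],
    [[-0.095,0.072,0],-19,0],
  ],
)

```text
t: 5.2
position: [0.5393, -0.1846, 0.1403]
tcp_rot: [3.139, -0.003, -2.98]
ft_force: [-0.7, -0.6, -4.4]
width: 0.013
gripper_force: 59.0
```

Run:
```python
from h import *
s=monitor.read_state();R=toolR(s)
print(s['position'],np.degrees(s['tcp_rot'])[2],s['width'],R.T@(np.array([.641,-.134,.144])-s['position']))
```

```text
[ 0.53926537 -0.18462359  0.14030175] -170.76192582159007 0.013009364074036422 [-0.10852929  0.03364678 -0.0039557 ]
```

>>> send_rows(
  moves=[
    [[-0.03,0.009,0],-5,0],
    [[-0.06,0.018,0],-10,0],
    [[-0.09,0.028,0],-15,0],
    [[-0.108,0.034,0],-17.7,0],
    [[-0.108,0.034,0],-17.7,0],
  ],
)

```text
t: 5.82
position: [0.6407, -0.1349, 0.1414]
tcp_rot: [3.14, -0.002, -2.674]
ft_force: [-0.4, 0.9, -4.6]
width: 0.013
gripper_force: 59.0
```

>>> send_rows(
  moves=[
    [[0,0,0],0,0],
    [[0,0,0],0,0],
    [[0,0,0],0,0],
    [[0,0,0],0,0],
    [[0,0,0],0,0],
  ],
)

```text
t: 6.45
position: [0.6406, -0.1363, 0.1435]
tcp_rot: [-3.141, 0.0, -2.676]
ft_force: [-0.4, 0.7, -4.5]
width: 0.0127
gripper_force: 59.0
```

Run:
```python
from h import *
f=grab('wrist','w3'); s=f['s']; print(s['t'],s['position'],np.degrees(s['tcp_rot']),s['ft_force'])
```

```text
6.45 [ 0.64058022 -0.13626969  0.14346561] [-1.79993319e+02  7.08573876e-03 -1.53322775e+02] [-0.36021944  0.65008258 -4.51858112]
```

View pics/w3.png

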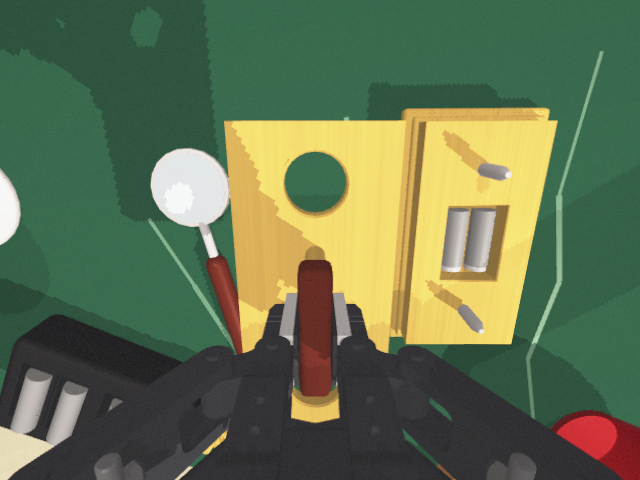

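The image shows the held plate's hole at (316,182) and its far corners at (226,122) and (406,121). Pin tips are at (508,174) and (479,328), with bases at (484,170) and (463,308).

Run:
```python
from h import *
f=load('w3');s=f['s'];R=toolR(s);p=s['position']
T=lambda Q:(Q-p)@R
tip=T(pix(f,[[508,174],[479,328]],.068)); base=T(pix(f,[[484,170],[463,308]],.036))
top=T(pix(f,[[421,121.5],[556,122],[512,344],[406,344]],.036))
c=T(pix(f,[[226,122],[406,121]],.1273)); h=T(pix(f,[[316,182]],.1273)); bar=T(pix(f,[[315,262],[315,394]],.1675))
for n,Q in dict(tip=tip,base=base,top=top,c=c,h=h,bar=bar).items(): print(n,Q.round(4).tolist(),Q.mean(0).round(4))
for Q in(tip,base,top[[1,2]],top[[0,3]]): d=Q[0]-Q[1];print(np.degrees(np.arctan2(d[1],d[0])).round(2),np.linalg.norm(d).round(4))
d=c[1]-c[0];print('plate yaw in tool',np.degrees(np.arctan2(-d[0],d[1])),np.linalg.norm(d))
```

```text
tip [[0.0556, 0.1222, 0.0754], [-0.0567, 0.1209, 0.0755]] [-0.0006  0.1215  0.0755]
base [[0.0548, 0.1223, 0.1074], [-0.0579, 0.1225, 0.1075]] [-0.0016  0.1224  0.1075]
top [[0.088, 0.0733, 0.1074], [0.0874, 0.1669, 0.1074], [-0.0927, 0.1693, 0.1075], [-0.0928, 0.0782, 0.1075]] [-0.0025  0.1219  0.1075]
c [[0.0854, -0.0401, 0.0162], [0.0858, 0.0397, 0.0162]] [ 0.0856 -0.0002  0.0162]
h [[0.059, -0.0001, 0.0162]] [ 0.059  -0.0001  0.0162]
bar [[0.0346, -0.0007, -0.024], [-0.0269, -0.0006, -0.024]] [ 0.0039 -0.0006 -0.024 ]
0.69 0.1124
-0.11 0.1127
-0.76 0.1801
-1.53 0.1809
plate yaw in tool -0.3123226127030376 0.07974872265784065
```

>>> send_rows(
  moves=[
    [[0,0.02,0],0,0],
    [[-0.001,0.055,0],0,0],
    [[-0.002,0.09,0],0,0],
    [[-0.002,0.112,0],0,0],
    [[-0.002,0.122,0],0,0],
  ],
)

```text
t: 7.12
position: [0.587, -0.0249, 0.1434]
tcp_rot: [-3.141, 0.0, -2.674]
ft_force: [0.4, 0.3, -3.8]
width: 0.0127
gripper_force: 59.2
```

>>> send_rows(
  moves=[
    [[0,0,0.01],0,0],
    [[0,0,0.02],0,0],
    [[0,0,0.03],0,0],
    [[0,0,0.03],0,0],
    [[0,0,0.03],0,0],
  ],
)

```text
t: 7.75
position: [0.5879, -0.0266, 0.1133]
tcp_rot: [-3.142, 0.0, -2.676]
ft_force: [0.2, 0.0, -3.4]
width: 0.0127
gripper_force: 59.0
```

Run:
```python
from h import *
f=grab('wrist','w4'); s=f['s']; print(s['t'],s['position'],np.degrees(s['tcp_rot']),s['ft_force'])
g=grab('side','s4'); h=grab('scene','c4')
cr=lambda f,X:(f['R']@X+f['t'])
X=np.array([.5875,-.0265,.06]); o=[f['pixels'][100:340,200:440]]
for k in (g,h):
    c=cr(k,X); u,v=int(k['fx']*c[0]/c[2]+k['cx']),int(k['fy']*c[1]/c[2]+k['cy']); print(u,v)
    u=min(max(u,80),560);v=min(max(v,80),400)
    o.append(cv2.resize(k['pixels'][v-80:v+80,u-80:u+80],(400,400),interpolation=cv2.INTER_CUBIC))
o[0]=cv2.resize(o[0],(400,400))
cv2.imwrite('pics/m4.png',np.vstack([np.hstack(o[:2])])); cv2.imwrite('pics/m4c.png',o[2])
```

```text
7.75 [ 0.58785502 -0.02658117  0.1132824 ] [-1.79997230e+02  2.29316587e-03 -1.53335835e+02] [ 0.15880661  0.04627722 -3.36834386]
324 239
301 238
```

View pics/m4.png

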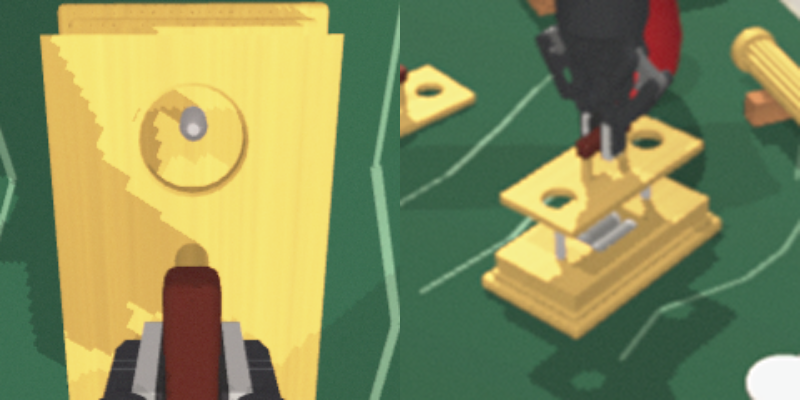

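The wrist crop shows the pin tip about 1 mm from the hole's centre line, and the side view shows the plate level above both pins. I'll lower it now.

>>> send_rows(
  moves=[
    [[0,0,0.01],0,0],
    [[0,0,0.02],0,0],
    [[0,0,0.03],0,0],
    [[0,0,0.038],0,0],
    [[0,0,0.044],0,0],
  ],
)

```text
t: 8.52
position: [0.5874, -0.0262, 0.0684]
tcp_rot: [3.141, -0.001, -2.676]
ft_force: [-0.2, 0.5, -4.1]
width: 0.0127
gripper_force: 59.2
```

>>> send_rows(
  moves=[
    [[0,0,0.003],0,0],
    [[0,0,0.005],0,0],
    [[0,0,0.007],0,0],
    [[0,0,0.008],0,0],
    [[0,0,0.008],0,0],
  ],
)

```text
t: 9.15
position: [0.5877, -0.0262, 0.0614]
tcp_rot: [-3.142, 0.0, -2.676]
ft_force: [0.2, -0.7, -4.5]
width: 0.0128
gripper_force: 59.2
```

Run:
```python
from h import *
s=monitor.read_state(); print(s['position'],s['ft_force'],s['wrist_torque'])
g=grab('side','s5'); f=grab('wrist','w5')
o=[cv2.resize(g['pixels'][159:319,244:404],(400,400),interpolation=cv2.INTER_CUBIC),cv2.resize(f['pixels'][100:340,200:440],(400,400))]
cv2.imwrite('pics/m5.png',np.hstack(o))
```

```text
[ 0.58767883 -0.02624104  0.06136598] [ 0.24252501 -0.74325207 -4.45820239] [-0.00354289 -0.03728358  0.03172301]
```

View pics/m5.png

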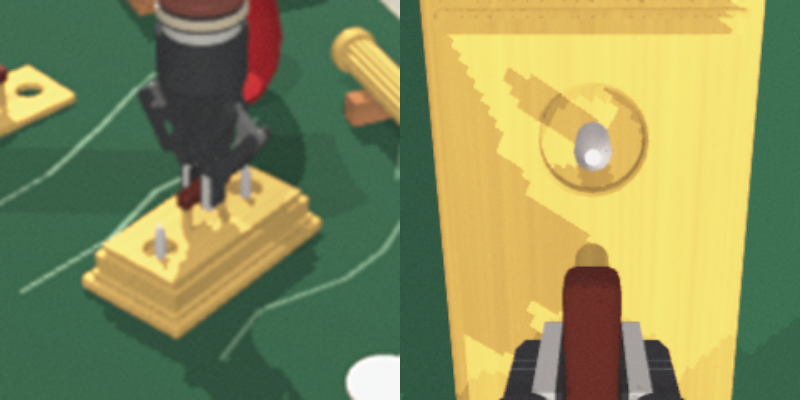

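Both pins are up through their holes, and the plate is still about 1 mm clear, since the wrist still carries its weight. I'll ease it down to contact.

>>> send_rows(
  moves=[
    [[0,0,0.0005],0,0],
    [[0,0,0.001],0,0],
    [[0,0,0.0015],0,0],
    [[0,0,0.0015],0,0],
    [[0,0,0.0015],0,0],
  ],
)

```text
t: 9.88
position: [0.5878, -0.0263, 0.0602]
tcp_rot: [-3.141, 0.0, -2.676]
ft_force: [-1.5, -0.2, -0.4]
width: 0.0126
gripper_force: 59.7
```

>>> send_rows(
  moves=[
    [[0,0,0.0003],0,0],
    [[0,0,0.0006],0,0],
    [[0,0,0.0006],0,0],
    [[0,0,0.0006],0,0],
    [[0,0,0.0006],0,0],
  ],
)

```text
t: 10.5
position: [0.5878, -0.0263, 0.0602]
tcp_rot: [-3.142, 0.0, -2.676]
ft_force: [-4.6, 0.8, 5.0]
width: 0.0131
gripper_force: 60.6
```

>>> send_rows(
  moves=[
    [[0,0,0],0,0.5],
    [[0,0,0],0,0.5],
    [[0,0,0],0,0.5],
    [[0,0,0],0,0.5],
    [[0,0,0],0,0.5],
  ],
)

```text
t: 11.12
position: [0.5877, -0.0262, 0.0592]
tcp_rot: [-3.142, 0.0, -2.676]
ft_force: [0.5, 0.9, -0.0]
width: 0.0425
gripper_force: 0.0
```

>>> send_rows(
  moves=[
    [[0,0,-0.01],0,0.5],
    [[0,0,-0.03],0,0.5],
    [[0,0,-0.06],0,0.5],
    [[0,0,-0.1],0,0.5],
    [[0,0,-0.14],0,0.5],
  ],
)

```text
t: 11.75
position: [0.5879, -0.0263, 0.2024]
tcp_rot: [-3.14, 0.002, -2.676]
ft_force: [0.4, 0.5, -0.5]
width: 0.0423
gripper_force: 0.0
```

Run:
```python
from h import *
f=grab('wrist','w6'); s=f['s']; print(s['t'],s['position'],s['ft_force'],s['width'])
g=grab('side','s6')
o=[cv2.resize(g['pixels'][159:319,244:404],(400,400),interpolation=cv2.INTER_CUBIC),cv2.resize(f['pixels'][50:450,120:520],(400,400))]
cv2.imwrite('pics/m6.png',np.hstack(o))
```

```text
11.75 [ 0.58790666 -0.02625888  0.20237145] [ 0.38869783  0.47851907 -0.52435058] 0.04229727104379677
```

View pics/m6.png

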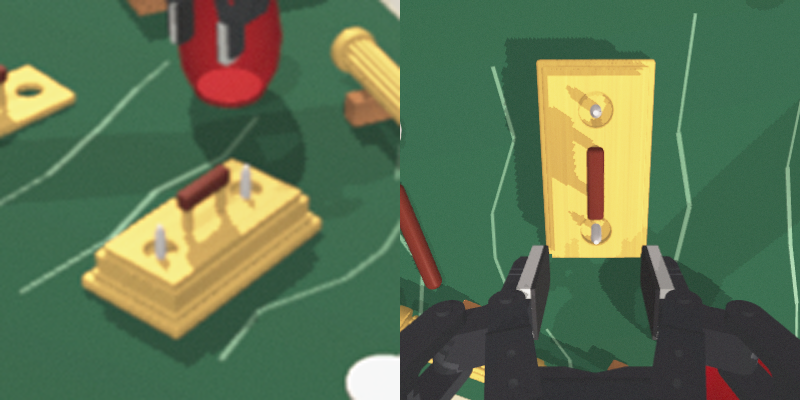

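The plate lies flush on the foot with both pins through its holes, and the gripper is clear.

```bash
python3 -c "
from rig import order
print(order.hand_in())"
```

```text
the job is handed in; nothing more can be done
None
```

The two-hole plate is down flush on the lamp foot with both pins through its holes; I let go of it only after contact, didn't touch the one-hole plate or the globe, and handed the job in at about 12 s.

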